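Set equal nest gaps on a pad-printer rail with a hook gauge

TASK

Space the two part nests on the pad printer's fixture rail with the steel hook gauge that stands on the rubber pad: hook it over the nest next to the fixed stop and draw that nest along until the gauge's spacer block bears lightly against the stop, and keep it snug for a second; then step the gauge to the second nest and draw it up in the same way until the block bears lightly on the first nest, without shifting that first nest. Push gently by feel, never jamming the gauge, then stand it back upright on the middle of its pad and leave everything else on the bench where it is.

Things in the scene. Friction and masses are not known exactly. Their poses are not given: they have to be found in the camera images.
- rail: Fixture rail fixed to the bench: a flat steel bar 70 wide (x) x 310 long (y) with a raised aluminium track 44 wide along its middle, track top 20 mm above its origin. Origin: on the bench, in the middle of its width; the bar runs from y = -145 to +165 mm. y = along the rail towards the fixed stop, z up. It does not move.
- stop: Fixed end stop on the +y end of the rail: plain aluminium block 50 (x) x 24 (y) x 40 high with two small bolts on top (3 mm high). Origin: centre of its underside, on the track (20 mm above the bench); top 60 mm above the bench (63 mm over the bolts). Axes parallel to the rail's; the face towards the nests is at y = -12 mm.
- nest_a: Nest nearer the stop: aluminium, 50 (x) x 40 (y) x 36 high, dark round part in its top. Origin: centre of its underside, on the track; top 56 mm above the bench. Axes as the rail's. Slides only along the rail's y, against a steady drag of about 8 N either way (pushed harder, it gives way). Gap to the stop: 40-70 mm at the start, 30 mm when set (y = -62 mm in the stop's frame).
- nest_b: The second nest, farther from the stop: same block, size, axes, origin and drag as nest_a. Gap between the two nests: 45-105 mm at the start, 30 mm when set (origin at y = -70 mm in nest_a's frame): the frame of the gauge is 58 mm wide inside, a nest 40; drawn by the hook until the 12 mm block bears, 12 + 18 = 30. Hung with its feet 30 mm above the bench, the gauge clears track and nest tops.
- gauge: Loose steel hook gauge, about 0.35 kg, 76 high, 40 wide (x): an upside-down U frame (sizes under gauge_tab) with a saddle and grip tab clamped on top of its bridge. This pose is that of the saddle and tab. Origin: under the tab's middle, at the level of the frame's feet; y along the bridge towards the spacer block, z up. Stands on the pad at the start, its y within 0.2 rad of the pad's.
- gauge_tab (a point): Middle of the grip tab, 60 mm above the feet: 14 thick (y) x 40 (x), z = 44 to 76 mm; grip its y faces, firmly (about 100 N). U frame, from its own middle: spacer block y 29 to 41, hook y -37 to -29, both z 0 to 30; bridge z 30 to 38. The saddle is clamped tight up to 7 mm to either side of the frame's middle, differently each time: the poses do not tell, so feel for contact.
- pad: Flat black rubber pad fixed to the bench, 80 (x) x 110 (y) x 4 mm thick. Origin: centre of its underside, on the bench. It lies left or right of the rail, its y within 0.3 rad of the world y axis. The gauge belongs standing on its middle.
- partsbin: Red open bin with black round parts, 85 x 120 x 40 mm, on the other side of the rail from the pad; leave alone. Origin: centre of its underside.
- inkbottle: Loose small jar, 48 mm across, 85 mm high; leave alone. Origin: centre of its underside.
- thinner: Loose white bottle, 54 mm across, 130 mm high; leave alone. Origin: centre of its underside.
- screwdriver: Loose black-handled screwdriver, 160 mm long, lying; leave alone.
- wrench: Loose steel wrench, 140 mm long, lying; leave alone.
- sparenest: A spare loose nest block, 50 x 40 x 36 mm, standing on the bench off the rail; not part of the row, leave alone. Origin: centre of its underside.
- taperoll: Loose roll of tape, 90 mm across, 22 mm high; leave alone. Origin: centre of its underside.
Mind the look-alikes: they are no part of the job. There is more than one size of the gauge; the job needs the middle-sized.

How it is judged (in metres and radians):
On the way, in this order (a step that is already met when the one before it is completed fails the run):
1. The gauge bears on the fixed stop with 1.5 N or more for 0.4 s, that gap being 30 mm within 1.5 mm (contact force between gauge and stop above 1.5 N and y of nest_a in the frame of stop between -0.0635 and -0.0605 m), for 0.4 s.
2. The gauge bears on the first nest with 1.5 N or more for 0.4 s, both gaps being 30 mm within 1.5 mm (contact force between gauge and nest_a above 1.5 N and y of nest_a in the frame of stop between -0.0635 and -0.0605 m and y of nest_b in the frame of nest_a between -0.0715 and -0.0685 m), for 0.4 s.
At the end, for the whole second after the job is handed in: The gap between stop and first nest and the gap between first and second nest are each 30 mm within 1.5 mm; the gauge stands upright (within 0.1 rad), released and at rest, on its pad, its origin within 30 mm of the pad's centre (y of nest_a in the frame of stop between -0.0635 and -0.0605 m and y of nest_b in the frame of nest_a between -0.0715 and -0.0685 m and horizontal distance between gauge and pad below 0.03 m and height (world z) of gauge below 0.009 m and angle between gauge's own z axis and vertical below 0.1 rad and linear speed of gauge below 0.02 m/s and contact force between the fingers and gauge below 0.1 N); the robot touches nothing.
It fails at once if The gauge is jammed against the stop with more than 20 N (contact force between gauge and stop above 20 N).
It fails at once if The gauge is pressed on a nest with more than 25 N (contact force between gauge and nest_a above 25 N or contact force between gauge and nest_b above 25 N).
It fails at once if Another thing on the bench is moved by more than 25 mm (distance of any of partsbin, inkbottle, thinner, screwdriver, wrench, sparenest, taperoll from where it was at the start of the episode above 0.025 m).
It also fails if it takes over 72 s, if anything falls off the work surface, if the arm or the gripper's body presses on something with over 40 N, if the wrist force passes 120 N, or if a joint passes its speed limit or range.

ROBOT

A 6-joint arm with a two-finger parallel gripper is mounted at the origin on the work surface. World frame = base frame: x ahead of the robot, y to its left, z up, the work surface at z = 0. Lengths are in mm, angles in rad, forces in N, time in s.
With the tool pointing down it reaches from about 300 to 775 mm from the base axis. Payload 14.6 kg.
Tool frame: the origin (TCP) lies midway between the tips of the shut fingers; the grasp point (between the pads) lies 19 mm behind it; z points along the fingers, y is the line along which they close (so a half turn about z gives the same grasp; the last joint's range is limited). The gripper opens to 94 mm and grips with 3 to 60 N. Pads are 16 mm wide; open, the fingers measure 119 mm over their backs; the gripper's body (75 mm by 177 mm) begins 78 mm behind the grasp point.
Start: joints at [1.14, 0.3, 1.521, -0, 1.321, -0.067], TCP at [195.702, 513.994, 205.446] pointing down, gripper open.
Joint ranges: [-3.03, 3.03], [-0.79, 2.21], [0.23, 2.52], [-1.04, 4.18], [0, 3.07], [-2.55, 2.55]. Speed limits (rad/s): [2.22, 2.22, 2.57, 3.14, 3.14, 3.14].

INTERFACE

Orientations are given as [roll, pitch, yaw] about the fixed x, y, z axes, in that order (R = Rz(yaw) Ry(pitch) Rx(roll)).
In Python, from cell import manip, camera gives the robot as it stands.
- The arm moves only by the tool move_arm, never from a script. Its arguments are lists of equal length, an entry for each row: "dp": the shift along the world's x, y, z in mm, a list of three; "rotation": the turn, a rotation vector about the world's x, y, z in rad, a list of three; "hand": the opening, from 0 (shut) to 1 (fully open). A call has 1 to 10 rows; each row shifts and turns the commanded pose from where the row before left it; what a row does not reach is not made up. A row lasts 1/8 s, in which the tool goes at most 62.5 mm and 10.7 degrees, less where a joint would pass 70% of its speed; a pose out of reach is approached as far as the arm can. A call with a gripper value outside its range is refused whole. The fingers move at their own pace and stop on an object; "newtons" is the grip in N (left out, the last holds). Time passes only in rows, so rows that do not move let the fingers close. It gives the time, the measured TCP pose, the force, the opening and the grip force at its end, in the units of the state.
- manip.read_state(): the state, without advancing time (a new reading comes with each control period).
- camera(name): name is "scene" or "top"; returns a dict with "image" (384x512x3 uint8, red, green, blue), "fx", "fy", "cx", "cy" (pixels), "R" (3x3) and "t" (3): a world point X has camera coordinates R X + t. Camera axes: x right, y down, z forward; pixel columns grow to the right and rows downward; lengths in mm; the calibration is good to about 2 mm. A picture is of the moment at which its call begins. There is no depth.
- manip.sign_off(): hands the job in; it is judged then, once.
The state is a dict: "clock": time; "joints": joint angles; "qd": joint speeds; "effort": joint torques, N m; "eef_pos": TCP position; "eef_rot": TCP orientation; "wrist_force": force on the tool from outside, world axes, zero at the start; "moment": the same for the moment, N m; "finger_gap": finger opening in mm; "finger_force": force on a finger pad.
Only numpy, scipy, OpenCV 4.12 (cv2) and the standard library are available. Lean on these libraries where they do the work, as an engineer would, in place of code of your own. Each camera call takes 0.05 s, during which the arm holds its last target. There are 200 camera calls.

## Working session

There is one attempt and no reset: what is moved stays moved. The work goes in short steps, Python scripts to look and compute and a tool call to move; the robot and the scene stay as the last step left them, time stands still between calls to the robot, and variables do not carry over. Pictures are saved under pics/ and viewed, at most 10 in all, crops included, and the job is handed in when it is done.

Besides the shell and the picture viewer there is one more tool, called after "Emit:" as a command line: name --argument value ..., lists and objects as JSON in quotes. move_arm: Moves the arm, as the interface text tells. Its arguments: {"type":"object","properties":{"dp":{"type":"array","items":{"type":"array","items":{"type":"number"}}},"rotation":{"type":"array","items":{"type":"array","items":{"type":"number"}}},"hand":{"type":"array","items":{"type":"number"}},"newtons":{"type":"number"}},"required":["dp","rotation","hand"]}

```bash
mkdir -p pics
python3 - <<'E'
from cell import manip,camera
import cv2,json,numpy as np
for n in("scene","top"):
    c=camera(n); cv2.imwrite(f"pics/{n}0.png",cv2.resize(c["image"][:,:,::-1],(800,600),interpolation=cv2.INTER_CUBIC)); np.savez(f"{n}0.npz",**c)
    print(n,c["fx"],c["cx"],c["cy"],np.round(c["R"],3).tolist(),np.round(c["t"],1))
print(manip.read_state())
E
```

```text
scene 469.7315360256705 259.8744993538006 182.83394470869533 [[-0.844, 0.536, 0.009], [0.402, 0.644, -0.651], [-0.355, -0.546, -0.759]] [ 466.1 -177.2 1435.2]
top 449.281178220433 255.5439002519797 186.37986614810046 [[0.016, -1.0, -0.001], [-0.984, -0.015, -0.177], [0.177, 0.004, -0.984]] [  -2.7  536.4 1040. ]
{'clock': 0.1, 'joints': array([ 1.14039426e+00,  3.00437449e-01,  1.52147433e+00, -1.85253558e-05,
        1.32072123e+00, -6.66091929e-02]), 'qd': array([-9.69336882e-04, -1.16287227e-04, -2.16734773e-03,  2.79633400e-05,
       -2.97404223e-04, -4.05937123e-04]), 'effort': array([ 1.64996716e-03, -5.32634032e+01, -3.53286660e+01,  7.09603890e-02,
        2.35273369e-02, -1.50325627e-05]), 'eef_pos': array([195.62022399, 513.7962728 , 204.94995032]), 'eef_rot': array([-3.14055341e+00, -5.13414841e-05,  2.77780434e+00]), 'wrist_force': array([-0.28553928, -0.44972988,  0.84220509]), 'moment': array([-0.05742662, -0.02144335, -0.00255055]), 'finger_force': 0.0, 'finger_gap': 94.16308541227876}
```

View pics/top0.png

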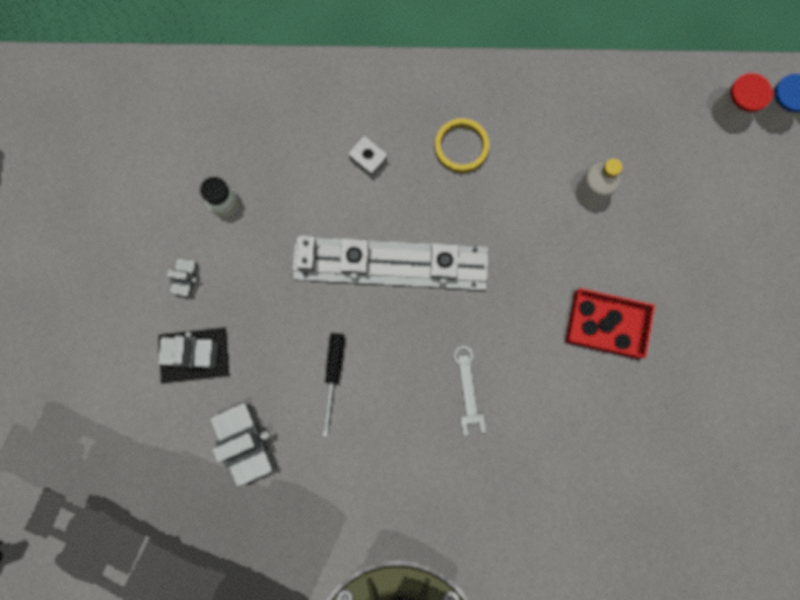

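View pics/scene0.png

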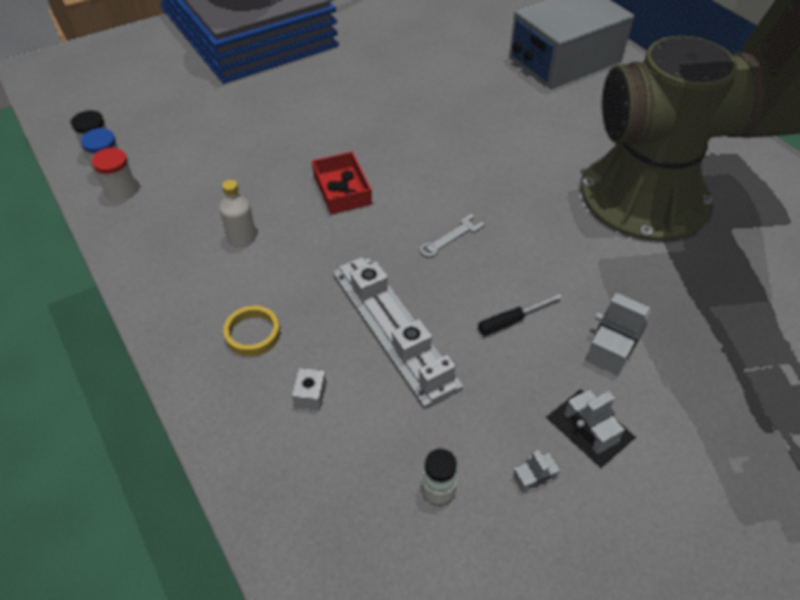

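Three gauges in the top view: small one at (183,278), one on the black pad at (188,351), and a large one at (243,443). The middle-sized one on the pad fits the description. The rail has its stop at (305,254), nest_a at (354,256) and nest_b at (445,261). I'll confirm with a crop.

```bash
cat > h.py <<'E'
import numpy as np,cv2
def load(n): return dict(np.load(n))
def ray(c,u,v,z):
    "pixel (512 image) -> world point at height z"
    d=c["R"].T@np.array([(u-c["cx"])/c["fx"],(v-c["cy"])/c["fy"],1]); o=-c["R"].T@c["t"]
    return o+d*(z-o[2])/d[2]
def crop(c,x0,y0,w,h,s,f):
    im=cv2.resize(c["image"][y0:y0+h,x0:x0+w,::-1],None,fx=s,fy=s,interpolation=cv2.INTER_CUBIC); cv2.imwrite(f,im); return im
E
python3 - <<'E'
from h import *
t=load("top0.npz");s=load("scene0.npz")
a=crop(t,95,145,80,75,7,"/tmp/a.png"); b=crop(t,180,145,140,45,5.7,"/tmp/b.png")
cv2.imwrite("pics/gaugetop.png",a); cv2.imwrite("pics/rail.png",b)
E
```

```text
(no output)
```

View pics/gaugetop.png

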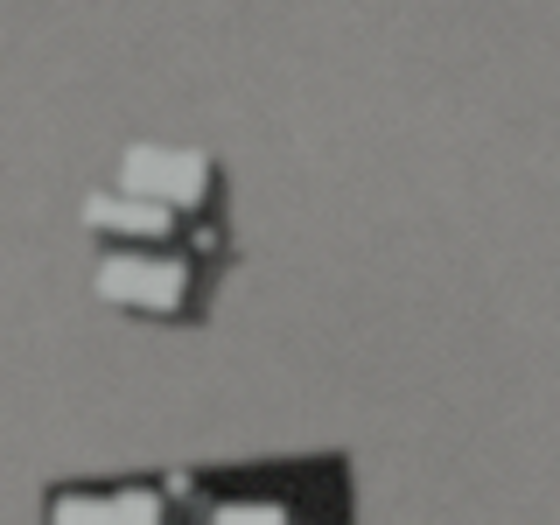

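View pics/rail.png

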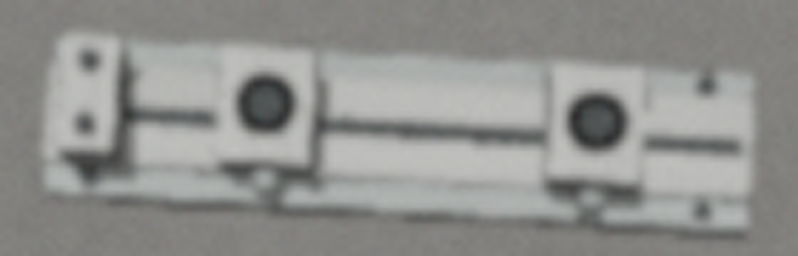

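The first crop cut off the pad gauge, though it does show the small look-alike. The rail crop shows the stop bolts at (90,59) and (85,123), and the parts in nests a and b at (266,103) and (597,122). Cropping again at the pad, with measurements.

Run:
```python
from h import *
t=load("top0.npz")
crop(t,92,165,85,150,4,"pics/g2.png"); a=crop(t,92,200,85,60,9,"pics/gaugetop2.png")
P=lambda x,y,z:ray(t,180+(x+.5)/5.7-.5,145+(y+.5)/5.7-.5,z)
b1,b2=P(90,59,63),P(85,123,63);na,nb=P(266,103,56),P(597,122,56)
print("bolts",b1,b2,(b1+b2)/2,"a",na,"b",nb)
d=na-nb; print("yaw rail",np.arctan2(-d[0],d[1]),np.linalg.norm(d),np.linalg.norm(((b1+b2)/2-na)[:2]))
# pad mask
im=t["image"][195:255,90:180].astype(int); m=(im.max(2)<60).astype(np.uint8)
m=cv2.morphologyEx(m,cv2.MORPH_CLOSE,np.ones((3,3)));
n,l,st,c=cv2.connectedComponentsWithStats(m);k=1+st[1:,4].argmax()
pts=np.argwhere(l==k)[:,::-1].astype(np.float32);r=cv2.minAreaRect(pts);bx=cv2.boxPoints(r)+[90,195]
W=np.array([ray(t,*p,4) for p in bx]);print(W,W.mean(0)); print(r)
```

```text
bolts [608.54567365 152.28560341  63.        ] [580.72657031 153.30120583  63.        ] [594.63612198 152.79340462  63.        ] a [592.20513302  77.62810948  56.        ] b [586.11146708 -63.24033173  56.        ]
yaw rail -0.043230898529049905 141.00017905913816 75.2045962745235
[[466.74601736 392.83152498   4.        ]
 [480.65256994 284.38220125   4.        ]
 [406.66954345 271.76269674   4.        ]
 [393.05927768 378.96995421   4.        ]] [436.78185211 331.9865943    4.        ]
((33.39633560180664, 32.06707000732422), (30.037376403808594, 44.06218719482422), 83.6598129272461)
```

View pics/gaugetop2.png

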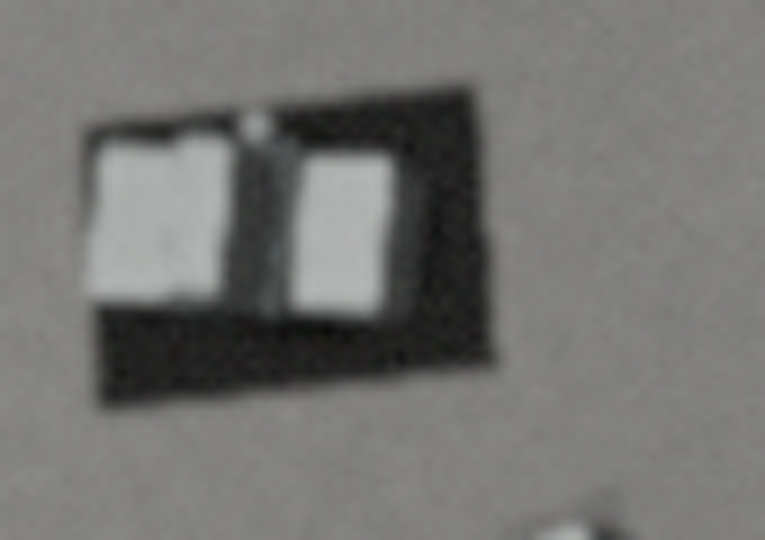

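The crop confirms it. The gauge on the pad is middle-sized, with its bridge spanning px 92–395 in this crop (~76 mm), tab top at 175–232, and spacer end to the left (+y).

Run:
```python
from h import *
t=load("top0.npz")
print("cam",-t["R"].T@t["t"])
P=lambda x,y,z:ray(t,92+(x+.5)/9-.5,200+(y+.5)/9-.5,z)
pad=np.array([P(*p,4) for p in((85,128),(470,88),(495,365),(103,405))]);print("pad",pad.round(1),pad.mean(0))
tab=np.array([P(*p,80) for p in((180,133),(234,135),(222,304),(168,303))]);print("tab",tab.round(1),tab.mean(0))
br=np.array([P(*p,42) for p in((100,145),(395,155),(382,315),(88,302))]);print("bridge",br.round(1),br.mean(0))
for n,q in(("pad",pad),("tab",tab),("br",br)):
    d=q[0]+q[3]-q[1]-q[2];e=q[0]+q[1]-q[2]-q[3];print(n,"yaw long",np.arctan2(-d[0],d[1]),"yaw short",np.arctan2(e[1],e[0]))
```

```text
cam [ 344.24729848    1.70663053 1118.43029691]
pad [[468.8 390.1   4. ]
 [481.6 284.1   4. ]
 [405.3 272.7   4. ]
 [392.7 379.3   4. ]] [437.10566933 331.54298748   4.        ]
tab [[459.4 339.   80. ]
 [459.1 325.   80. ]
 [415.6 325.   80. ]
 [415.6 338.9  80. ]] [437.41000553 331.98074179  80.        ]
bridge [[460.  372.5  42. ]
 [458.6 293.4  42. ]
 [415.9 294.2  42. ]
 [418.2 372.5  42. ]] [438.17935749 333.15143878  42.        ]
pad yaw long 0.11877573987444083 yaw short 0.14457021666503717
tab yaw long -0.012156116747271932 yaw short 0.0007089254899780743
br yaw long -0.02326007194265066 yaw short -0.009204152607486745
```

Emit:
move_arm --dp '[[40,-30,0],[40,-30,0],[40,-30,0],[40,-30,0],[41,-31,0],[41,-31,0],[0,0,-40],[0,0,-40],[0,0,0]]' --rotation '[[0,0,0.06],[0,0,0.06],[0,0,0.06],[0,0,0.06],[0,0,0.06],[0,0,0.05],[0,0,0],[0,0,0],[0,0,0]]' --hand '[0.5,0.5,0.5,0.5,0.5,0.5,0.5,0.5,0.5]' --newtons 60

```text
clock: 1.23
eef_pos: [436.5, 331.1, 123.1]
eef_rot: [-3.138, -0.005, 3.128]
wrist_force: [0.5, 0.3, 0.7]
finger_gap: 46.7
finger_force: 0.0
```

Emit:
move_arm --dp '[[0.5,0.5,-30],[0,0,-25],[0,0,-16],[0,0,0],[0,0,0],[0,0,0],[0,0,0],[0,0,0]]' --rotation '[[0,0,0],[0,0,0],[0,0,0],[0,0,0],[0,0,0],[0,0,0],[0,0,0],[0,0,0]]' --hand '[0.5,0.5,0.5,0.5,0,0,0,0]' --newtons 60

```text
clock: 2.22
eef_pos: [438.3, 332.5, 54.7]
eef_rot: [3.142, 0.0, 3.128]
wrist_force: [0.1, -1.0, 3.8]
finger_gap: 13.4
finger_force: 59.9
```

Emit:
move_arm --dp '[[0,0,0],[0,0,0],[0,0,-4.5],[0,0,0],[0,0,0],[0,0,0],[0,0,0],[0,0,0]]' --rotation '[[0,0,0],[0,0,0],[0,0,0],[0,0,0],[0,0,0],[0,0,0],[0,0,0],[0,0,0]]' --hand '[0.3,0.3,0.3,0.3,0,0,0,0]' --newtons 60

```text
clock: 3.22
eef_pos: [438.2, 332.5, 50.0]
eef_rot: [3.142, 0.0, 3.128]
wrist_force: [0.9, 0.4, 0.0]
finger_gap: 13.7
finger_force: 60.0
```

Emit:
move_arm --dp '[[0,0,30],[0,0,40],[0,0,30],[25.6,-42.4,0],[25.6,-42.4,0],[25.6,-42.4,0],[25.6,-42.4,0],[25.6,-42.4,0],[25.6,-42.4,0],[0,0,0]]' --rotation '[[0,0,0],[0,0,0],[0,0,0],[0,0,-0.026],[0,0,0],[0,0,0],[0,0,0],[0,0,0],[0,0,0],[0,0,0]]' --hand '[0,0,0,0,0,0,0,0,0,0]'

```text
clock: 4.47
eef_pos: [592.5, 75.3, 149.1]
eef_rot: [-3.141, -0.001, 3.098]
wrist_force: [-0.6, 0.1, -4.3]
finger_gap: 13.5
finger_force: 60.0
```

Emit:
move_arm --dp '[[0,0,0],[0,0,-10],[0,0,0]]' --rotation '[[0,0,0],[0,0,0],[0,0,0]]' --hand '[0,0,0]'

```text
clock: 4.85
eef_pos: [591.0, 78.9, 138.8]
eef_rot: [-3.141, -0.002, 3.103]
wrist_force: [-0.2, 0.9, -3.5]
finger_gap: 13.5
finger_force: 60.0
```

Run:
```python
from cell import camera,manip
from h import *
s=camera("scene");t=camera("top");np.savez("t1.npz",**t);np.savez("s1.npz",**s)
a=crop(s,190,130,130,140,4.2,"/tmp/x.png");b=crop(t,150,110,100,100,5.88,"/tmp/x.png")[:588]
a=cv2.resize(a,(400,431));b=cv2.resize(b,(400,400));cv2.imwrite("pics/over.png",np.hstack([a[:400],b]))
st=manip.read_state();print(st["eef_pos"],st["eef_rot"],st["wrist_force"],st["moment"])
```

```text
[591.54799266  78.63354507 139.79226981] [-3.14156568e+00 -3.81379247e-04  3.10262021e+00] [ 0.39278853  0.92028682 -3.46503377] [ 0.02465184 -0.00280808  0.02324951]
```

View pics/over.png

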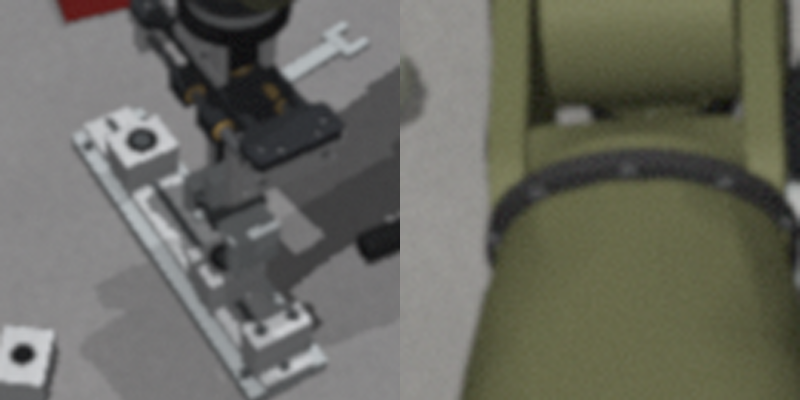

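The gauge hangs over nest_a in the scene view (centred near (250,240)), lined up with the rail. Now lowering carefully.

Emit:
move_arm --dp '[[0,0,-18],[0,0,-16],[0,0,0],[0,0,-2],[0,0,-2],[0,0,-2]]' --rotation '[[0,0,0],[0,0,0],[0,0,0],[0,0,0],[0,0,0],[0,0,0]]' --hand '[0,0,0,0,0,0]'

```text
clock: 5.7
eef_pos: [591.9, 78.1, 100.1]
eef_rot: [3.142, 0.001, 3.102]
wrist_force: [-0.8, 0.2, -4.1]
finger_gap: 13.6
finger_force: 60.0
```

Emit:
move_arm --dp '[[0,0,-2],[0,0,-2],[0,0,0]]' --rotation '[[0,0,0],[0,0,0],[0,0,0]]' --hand '[0,0,0]'

```text
clock: 6.08
eef_pos: [591.7, 78.1, 95.8]
eef_rot: [-3.142, -0.0, 3.102]
wrist_force: [-0.4, 0.2, -3.6]
finger_gap: 13.8
finger_force: 60.0
```

Emit:
move_arm --dp '[[0,0,-6],[0,0,-6],[0,0,-6.5],[0,0,0],[0,1,0],[0,1,0],[0,0,0]]' --rotation '[[0,0,0],[0,0,0],[0,0,0],[0,0,0],[0,0,0],[0,0,0],[0,0,0]]' --hand '[0,0,0,0,0,0,0]'

```text
clock: 6.95
eef_pos: [591.9, 80.2, 77.6]
eef_rot: [3.142, 0.0, 3.102]
wrist_force: [-0.3, -0.3, -4.2]
finger_gap: 13.7
finger_force: 60.0
```

Emit:
move_arm --dp '[[0.04,1,0],[0.04,1,0],[0.04,1,0],[0.04,1,0],[0,0,0]]' --rotation '[[0,0,0],[0,0,0],[0,0,0],[0,0,0],[0,0,0]]' --hand '[0,0,0,0,0]'

```text
clock: 7.58
eef_pos: [592.0, 84.2, 77.4]
eef_rot: [3.142, 0.0, 3.102]
wrist_force: [0.0, 0.7, -3.3]
finger_gap: 13.5
finger_force: 60.0
```

Emit:
move_arm --dp '[[0.04,1,0],[0.04,1,0],[0.04,1,0],[0.04,1,0],[0,0,0]]' --rotation '[[0,0,0],[0,0,0],[0,0,0],[0,0,0],[0,0,0]]' --hand '[0,0,0,0,0]'

```text
clock: 8.2
eef_pos: [592.1, 87.1, 77.4]
eef_rot: [-3.14, -0.0, 3.102]
wrist_force: [0.0, -7.6, -3.9]
finger_gap: 13.8
finger_force: 60.0
```

Emit:
move_arm --dp '[[0.04,1,0],[0.04,1,0],[0.04,1,0],[0,0,0]]' --rotation '[[0,0,0],[0,0,0],[0,0,0],[0,0,0]]' --hand '[0,0,0,0]'

```text
clock: 8.7
eef_pos: [592.2, 90.1, 77.3]
eef_rot: [-3.14, -0.0, 3.102]
wrist_force: [-0.4, -8.3, -3.8]
finger_gap: 13.6
finger_force: 60.0
```

Emit:
move_arm --dp '[[0.04,1,0],[0.04,1,0],[0.04,1,0],[0.04,1,0],[0.04,1,0],[0,0,0]]' --rotation '[[0,0,0],[0,0,0],[0,0,0],[0,0,0],[0,0,0],[0,0,0]]' --hand '[0,0,0,0,0,0]'

```text
clock: 9.45
eef_pos: [592.4, 95.1, 77.4]
eef_rot: [-3.14, -0.0, 3.102]
wrist_force: [0.4, -7.8, -3.7]
finger_gap: 13.8
finger_force: 60.0
```

Emit:
move_arm --dp '[[0.04,0.7,0],[0.04,0.7,0],[0,0,0]]' --rotation '[[0,0,0],[0,0,0],[0,0,0]]' --hand '[0,0,0]'

```text
clock: 9.82
eef_pos: [592.5, 96.4, 77.4]
eef_rot: [-3.14, -0.0, 3.102]
wrist_force: [-1.1, -7.0, -4.2]
finger_gap: 13.7
finger_force: 60.0
```

Emit:
move_arm --dp '[[0.04,0.7,0],[0,0,0]]' --rotation '[[0,0,0],[0,0,0]]' --hand '[0,0]'

```text
clock: 10.07
eef_pos: [592.5, 97.1, 77.3]
eef_rot: [-3.14, -0.0, 3.102]
wrist_force: [-1.1, -7.8, -3.3]
finger_gap: 13.6
finger_force: 60.0
```

Emit:
move_arm --dp '[[0.04,0.7,0],[0,0,0]]' --rotation '[[0,0,0],[0,0,0]]' --hand '[0,0]'

```text
clock: 10.32
eef_pos: [592.5, 97.8, 77.3]
eef_rot: [-3.14, -0.0, 3.102]
wrist_force: [-0.3, -7.8, -2.8]
finger_gap: 13.7
finger_force: 60.0
```

Emit:
move_arm --dp '[[0,0.6,0],[0,0,0]]' --rotation '[[0,0,0],[0,0,0]]' --hand '[0,0]'

```text
clock: 10.58
eef_pos: [592.6, 98.4, 77.3]
eef_rot: [-3.14, -0.0, 3.102]
wrist_force: [-0.2, -7.3, -2.4]
finger_gap: 13.8
finger_force: 60.0
```

Emit:
move_arm --dp '[[0,0.6,0],[0,0,0]]' --rotation '[[0,0,0],[0,0,0]]' --hand '[0,0]'

```text
clock: 10.82
eef_pos: [592.6, 99.0, 77.3]
eef_rot: [-3.14, -0.0, 3.102]
wrist_force: [0.7, -8.0, -3.7]
finger_gap: 13.5
finger_force: 60.0
```

Emit:
move_arm --dp '[[0,0.6,0],[0,0,0]]' --rotation '[[0,0,0],[0,0,0]]' --hand '[0,0]'

```text
clock: 11.08
eef_pos: [592.6, 99.6, 77.3]
eef_rot: [-3.14, -0.0, 3.102]
wrist_force: [0.3, -7.7, -3.4]
finger_gap: 13.2
finger_force: 60.0
```

Emit:
move_arm --dp '[[0,0.6,0],[0,0,0]]' --rotation '[[0,0,0],[0,0,0]]' --hand '[0,0]'

```text
clock: 11.32
eef_pos: [592.6, 99.8, 77.3]
eef_rot: [-3.139, -0.0, 3.101]
wrist_force: [-0.0, -9.9, -3.4]
finger_gap: 13.5
finger_force: 60.0
```

Emit:
move_arm --dp '[[0,0.4,0],[0,0,0]]' --rotation '[[0,0,0],[0,0,0]]' --hand '[0,0]'

```text
clock: 11.58
eef_pos: [592.6, 99.8, 77.3]
eef_rot: [-3.139, -0.0, 3.101]
wrist_force: [-0.6, -13.2, -3.0]
finger_gap: 13.3
finger_force: 60.0
```

Emit:
move_arm --dp '[[0,0.2,0],[0,0,0],[0,0,0],[0,0,0],[0,0,0],[0,0,0],[0,0,0],[0,0,0],[0,0,0]]' --rotation '[[0,0,0],[0,0,0],[0,0,0],[0,0,0],[0,0,0],[0,0,0],[0,0,0],[0,0,0],[0,0,0]]' --hand '[0,0,0,0,0,0,0,0,0]'

```text
clock: 12.7
eef_pos: [592.6, 99.8, 77.3]
eef_rot: [-3.138, -0.0, 3.101]
wrist_force: [0.1, -14.3, -2.7]
finger_gap: 13.9
finger_force: 60.0
```

Emit:
move_arm --dp '[[0,-3,0],[-0.1,-3,0],[-0.1,-3,0],[-0.1,-2,0],[0,0,0],[0,0,0]]' --rotation '[[0,0,0],[0,0,0],[0,0,0],[0,0,0],[0,0,0],[0,0,0]]' --hand '[0,0,0,0,0,0]'

```text
clock: 13.45
eef_pos: [592.3, 91.0, 77.5]
eef_rot: [3.142, 0.0, 3.102]
wrist_force: [-0.2, 0.3, -4.2]
finger_gap: 13.5
finger_force: 60.0
```

Emit:
move_arm --dp '[[0,0,10],[0,0,20],[0,0,25],[0,0,0],[-1.5,-38.5,0],[-1.5,-38.5,0],[-1.5,-38.5,0],[-1.7,-38.7,0],[0,0,0],[0,0,0]]' --rotation '[[0,0,0],[0,0,0],[0,0,0],[0,0,0],[0,0,0],[0,0,0],[0,0,0],[0,0,0],[0,0,0],[0,0,0]]' --hand '[0,0,0,0,0,0,0,0,0,0]'

```text
clock: 14.7
eef_pos: [585.9, -62.8, 131.8]
eef_rot: [3.141, -0.001, 3.102]
wrist_force: [-0.2, 0.2, -4.4]
finger_gap: 13.8
finger_force: 60.0
```

Run:
```python
from cell import camera,manip
from h import *
s=camera("scene");np.savez("s2.npz",**s)
crop(s,200,140,110,130,4.6,"pics/overb.png")
st=manip.read_state();print(st["eef_pos"],st["eef_rot"],st["wrist_force"])
```

```text
[585.96382434 -62.43696705 131.94399811] [ 3.14130887e+00 -6.86200325e-04  3.10242385e+00] [-0.38526581 -0.44647303 -3.53201228]
```

View pics/overb.png

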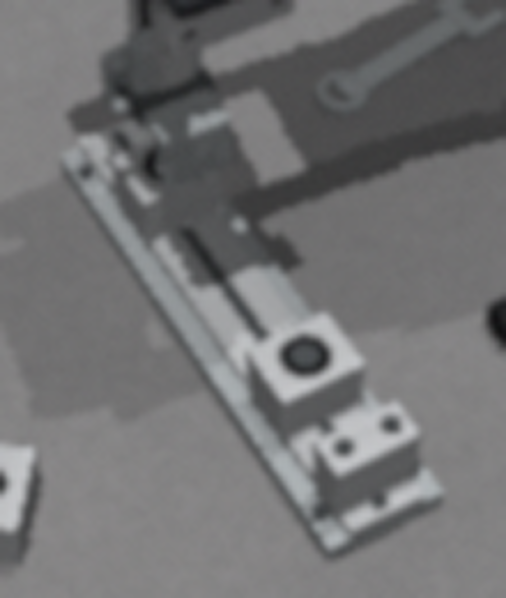

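Nest_a is drawn up to the stop (part at (305,355), bolts at (345,447) and (390,425)), and the gauge hangs over nest_b. Lowering.

Emit:
move_arm --dp '[[0,-0.6,-14],[0,0,-12],[0,0,0],[0,0,-2],[0,0,-2],[0,0,-2],[0,0,0]]' --rotation '[[0,0,0],[0,0,0],[0,0,0],[0,0,0],[0,0,0],[0,0,0],[0,0,0]]' --hand '[0,0,0,0,0,0,0]'

```text
clock: 15.62
eef_pos: [586.1, -63.9, 100.4]
eef_rot: [3.142, -0.0, 3.102]
wrist_force: [-0.4, -0.4, -3.6]
finger_gap: 13.6
finger_force: 60.0
```

Emit:
move_arm --dp '[[0,0,-2],[0,0,-2],[0,0,0]]' --rotation '[[0,0,0],[0,0,0],[0,0,0]]' --hand '[0,0,0]'

```text
clock: 16.0
eef_pos: [586.0, -63.9, 96.2]
eef_rot: [3.142, -0.0, 3.102]
wrist_force: [-0.1, 0.4, -4.2]
finger_gap: 13.0
finger_force: 60.0
```

Run:
```python
from h import *
s=load("s2.npz")
P=lambda x,y,z:ray(s,200+(x+.5)/4.6-.5,140+(y+.5)/4.6-.5,z)
b=(P(345,447,63)+P(390,425,63))/2;a=P(305,355,56);print(b,a,np.linalg.norm((b-a)[:2]))
```

```text
[595.88756009 153.20338228  63.        ] [592.22746922  89.49979571  56.        ] 63.80864523759366
```

Emit:
move_arm --dp '[[0,0,-6],[0,0,-6],[0,0,-6.7],[0,0,0],[0.08,2,0],[0.08,2,0],[0.08,2,0],[0,0,0]]' --rotation '[[0,0,0],[0,0,0],[0,0,0],[0,0,0],[0,0,0],[0,0,0],[0,0,0],[0,0,0]]' --hand '[0,0,0,0,0,0,0,0]'

```text
clock: 17.0
eef_pos: [586.4, -57.7, 77.8]
eef_rot: [-3.142, 0.0, 3.102]
wrist_force: [0.7, -0.2, -3.8]
finger_gap: 13.7
finger_force: 60.0
```

Emit:
move_arm --dp '[[0.04,1,0],[0.04,1,0],[0.04,1,0],[0.04,1,0],[0.04,1,0],[0,0,0]]' --rotation '[[0,0,0],[0,0,0],[0,0,0],[0,0,0],[0,0,0],[0,0,0]]' --hand '[0,0,0,0,0,0]'

```text
clock: 17.75
eef_pos: [586.5, -53.9, 77.7]
eef_rot: [-3.14, 0.0, 3.102]
wrist_force: [0.4, -7.6, -4.3]
finger_gap: 13.4
finger_force: 60.0
```

Hook on nest_b. Drawing it along; expected bearing at y≈29.8.

Emit:
move_arm --dp '[[0.08,2,0],[0.08,2,0],[0.08,2,0],[0.08,2,0],[0.08,2,0],[0.08,2,0],[0.08,2,0],[0.08,2,0],[0.08,2,0],[0.08,2,0]]' --rotation '[[0,0,0],[0,0,0],[0,0,0],[0,0,0],[0,0,0],[0,0,0],[0,0,0],[0,0,0],[0,0,0],[0,0,0]]' --hand '[0,0,0,0,0,0,0,0,0,0]'

```text
clock: 19.0
eef_pos: [587.3, -34.0, 77.7]
eef_rot: [-3.14, 0.0, 3.102]
wrist_force: [0.3, -7.6, -5.5]
finger_gap: 13.6
finger_force: 60.0
```

Emit:
move_arm --dp '[[0.1,2.5,0],[0.1,2.5,0],[0.1,2.5,0],[0.1,2.5,0],[0.1,2.5,0],[0.1,2.5,0],[0.1,2.5,0],[0.1,2.5,0],[0.1,2.5,0],[0.1,2.5,0]]' --rotation '[[0,0,0],[0,0,0],[0,0,0],[0,0,0],[0,0,0],[0,0,0],[0,0,0],[0,0,0],[0,0,0],[0,0,0]]' --hand '[0,0,0,0,0,0,0,0,0,0]'

```text
clock: 20.25
eef_pos: [588.4, -9.0, 77.7]
eef_rot: [-3.14, 0.0, 3.102]
wrist_force: [0.0, -7.6, -4.4]
finger_gap: 13.7
finger_force: 60.0
```

Emit:
move_arm --dp '[[0.1,2.5,0],[0.1,2.5,0],[0.1,2.5,0],[0.1,2.5,0],[0.1,2.5,0],[0.1,2.5,0],[0.1,2.5,0],[0.1,2.5,0],[0,0,0]]' --rotation '[[0,0,0],[0,0,0],[0,0,0],[0,0,0],[0,0,0],[0,0,0],[0,0,0],[0,0,0],[0,0,0]]' --hand '[0,0,0,0,0,0,0,0,0]'

```text
clock: 21.38
eef_pos: [589.2, 11.3, 77.7]
eef_rot: [-3.14, 0.0, 3.102]
wrist_force: [0.6, -6.1, -5.0]
finger_gap: 13.7
finger_force: 60.0
```

Emit:
move_arm --dp '[[0.08,2,0],[0.08,2,0],[0.08,2,0],[0.08,2,0],[0.08,2,0],[0.08,2,0],[0.08,2,0],[0,0,0]]' --rotation '[[0,0,0],[0,0,0],[0,0,0],[0,0,0],[0,0,0],[0,0,0],[0,0,0],[0,0,0]]' --hand '[0,0,0,0,0,0,0,0]'

```text
clock: 22.38
eef_pos: [589.8, 25.2, 77.7]
eef_rot: [-3.14, 0.0, 3.102]
wrist_force: [0.5, -7.4, -4.5]
finger_gap: 13.5
finger_force: 60.0
```

Emit:
move_arm --dp '[[0.02,0.5,0],[0.02,0.5,0],[0.02,0.5,0],[0.02,0.5,0],[0,0,0]]' --rotation '[[0,0,0],[0,0,0],[0,0,0],[0,0,0],[0,0,0]]' --hand '[0,0,0,0,0]'

```text
clock: 23.0
eef_pos: [589.8, 27.0, 77.7]
eef_rot: [-3.14, 0.0, 3.102]
wrist_force: [1.1, -7.6, -4.8]
finger_gap: 13.8
finger_force: 60.0
```

Emit:
move_arm --dp '[[0.02,0.4,0],[0,0,0]]' --rotation '[[0,0,0],[0,0,0]]' --hand '[0,0]'

```text
clock: 23.25
eef_pos: [589.9, 27.4, 77.7]
eef_rot: [-3.14, 0.0, 3.102]
wrist_force: [0.6, -7.4, -3.9]
finger_gap: 13.7
finger_force: 60.0
```

Emit:
move_arm --dp '[[0.02,0.4,0],[0,0,0]]' --rotation '[[0,0,0],[0,0,0]]' --hand '[0,0]'

```text
clock: 23.5
eef_pos: [589.9, 27.8, 77.7]
eef_rot: [-3.14, 0.0, 3.102]
wrist_force: [1.5, -7.5, -4.2]
finger_gap: 13.3
finger_force: 60.0
```

Emit:
move_arm --dp '[[0.02,0.4,0],[0,0,0],[0.02,0.4,0],[0,0,0]]' --rotation '[[0,0,0],[0,0,0],[0,0,0],[0,0,0]]' --hand '[0,0,0,0]'

```text
clock: 24.0
eef_pos: [589.9, 28.6, 77.7]
eef_rot: [-3.14, 0.0, 3.102]
wrist_force: [0.5, -7.3, -4.8]
finger_gap: 13.0
finger_force: 60.0
```

Emit:
move_arm --dp '[[0.02,0.4,0],[0,0,0]]' --rotation '[[0,0,0],[0,0,0]]' --hand '[0,0]'

```text
clock: 24.25
eef_pos: [589.9, 29.0, 77.7]
eef_rot: [-3.14, 0.0, 3.102]
wrist_force: [0.7, -8.1, -3.9]
finger_gap: 13.1
finger_force: 60.0
```

Emit:
move_arm --dp '[[0.02,0.3,0],[0,0,0]]' --rotation '[[0,0,0],[0,0,0]]' --hand '[0,0]'

```text
clock: 24.5
eef_pos: [589.9, 29.3, 77.7]
eef_rot: [-3.14, 0.0, 3.102]
wrist_force: [0.6, -7.0, -4.6]
finger_gap: 13.4
finger_force: 60.0
```

Emit:
move_arm --dp '[[0.02,0.3,0],[0,0,0]]' --rotation '[[0,0,0],[0,0,0]]' --hand '[0,0]'

```text
clock: 24.75
eef_pos: [590.0, 29.6, 77.7]
eef_rot: [-3.14, 0.0, 3.102]
wrist_force: [0.6, -7.6, -4.8]
finger_gap: 13.6
finger_force: 60.0
```

Emit:
move_arm --dp '[[0,0.25,0],[0,0,0]]' --rotation '[[0,0,0],[0,0,0]]' --hand '[0,0]'

```text
clock: 25.0
eef_pos: [590.0, 29.7, 77.7]
eef_rot: [-3.14, 0.0, 3.102]
wrist_force: [0.8, -8.3, -4.9]
finger_gap: 13.8
finger_force: 60.0
```

Emit:
move_arm --dp '[[0,0.25,0],[0,0,0]]' --rotation '[[0,0,0],[0,0,0]]' --hand '[0,0]'

```text
clock: 25.25
eef_pos: [590.0, 29.7, 77.7]
eef_rot: [-3.139, 0.0, 3.101]
wrist_force: [0.8, -10.6, -5.2]
finger_gap: 13.8
finger_force: 60.0
```

Emit:
move_arm --dp '[[0,0.2,0],[0,0,0]]' --rotation '[[0,0,0],[0,0,0]]' --hand '[0,0]'

```text
clock: 25.5
eef_pos: [590.0, 29.8, 77.7]
eef_rot: [-3.139, 0.0, 3.101]
wrist_force: [1.3, -10.3, -3.3]
finger_gap: 13.5
finger_force: 60.0
```

Emit:
move_arm --dp '[[0,0.12,0],[0,0,0],[0,0,0],[0,0,0],[0,0,0],[0,0,0],[0,0,0],[0,0,0],[0,0,0]]' --rotation '[[0,0,0],[0,0,0],[0,0,0],[0,0,0],[0,0,0],[0,0,0],[0,0,0],[0,0,0],[0,0,0]]' --hand '[0,0,0,0,0,0,0,0,0]'

```text
clock: 26.62
eef_pos: [590.0, 29.8, 77.7]
eef_rot: [-3.139, 0.0, 3.101]
wrist_force: [0.6, -11.9, -4.0]
finger_gap: 13.4
finger_force: 60.0
```

Emit:
move_arm --dp '[[0,-3,0],[-0.1,-3,0],[-0.1,-3,0],[-0.1,-1.7,0],[0,0,0],[0,0,0]]' --rotation '[[0,0,0],[0,0,0],[0,0,0],[0,0,0],[0,0,0],[0,0,0]]' --hand '[0,0,0,0,0,0]'

```text
clock: 27.38
eef_pos: [589.6, 20.9, 77.8]
eef_rot: [3.142, -0.0, 3.102]
wrist_force: [-0.6, 0.2, -4.3]
finger_gap: 13.8
finger_force: 60.0
```

Emit:
move_arm --dp '[[0,0,10],[0,0,20],[0,0,40],[0,0,20],[0,0,0],[0,0,0]]' --rotation '[[0,0,0],[0,0,0],[0,0,0],[0,0,0],[0,0,0],[0,0,0]]' --hand '[0,0,0,0,0,0]'

```text
clock: 28.12
eef_pos: [589.2, 20.9, 166.9]
eef_rot: [-3.142, -0.001, 3.102]
wrist_force: [0.3, -0.3, -4.6]
finger_gap: 13.7
finger_force: 60.0
```

Emit:
move_arm --dp '[[-19,38.8,0],[-19,38.8,0],[-19,38.8,0],[-19,38.8,0],[-19,38.8,0],[-19,38.8,0],[-19,38.8,0],[-19,38.8,0],[0,0,0],[0,0,0]]' --rotation '[[0,0,0.026],[0,0,0],[0,0,0],[0,0,0],[0,0,0],[0,0,0],[0,0,0],[0,0,0],[0,0,0],[0,0,0]]' --hand '[0,0,0,0,0,0,0,0,0,0]'

```text
clock: 29.38
eef_pos: [437.4, 330.8, 166.9]
eef_rot: [-3.141, -0.001, 3.128]
wrist_force: [-0.6, -0.5, -4.4]
finger_gap: 13.6
finger_force: 60.0
```

Emit:
move_arm --dp '[[0,0,-40],[0,0,-40],[0,0,-26],[0,0,-6],[0,0,0],[0,0,0]]' --rotation '[[0,0,0],[0,0,0],[0,0,0],[0,0,0],[0,0,0],[0,0,0]]' --hand '[0,0,0,0,0,0]'

```text
clock: 30.12
eef_pos: [438.3, 331.4, 57.0]
eef_rot: [3.141, 0.002, 3.127]
wrist_force: [0.4, -0.2, -3.5]
finger_gap: 13.6
finger_force: 60.0
```

Emit:
move_arm --dp '[[0,0,-2],[0,0,-1],[0,0,-1],[0,0,0]]' --rotation '[[0,0,0],[0,0,0],[0,0,0],[0,0,0]]' --hand '[0,0,0,0]'

```text
clock: 30.62
eef_pos: [437.6, 331.2, 51.7]
eef_rot: [-3.142, -0.0, 3.128]
wrist_force: [-0.0, 0.3, -3.3]
finger_gap: 13.8
finger_force: 60.0
```

Emit:
move_arm --dp '[[0,0,-1],[0,0,0]]' --rotation '[[0,0,0],[0,0,0]]' --hand '[0,0]'

```text
clock: 30.88
eef_pos: [437.6, 331.2, 50.6]
eef_rot: [-3.141, -0.0, 3.128]
wrist_force: [0.5, -0.1, -3.6]
finger_gap: 13.4
finger_force: 60.0
```

Emit:
move_arm --dp '[[0,0,-0.7],[0,0,0],[0,0,0]]' --rotation '[[0,0,0],[0,0,0],[0,0,0]]' --hand '[0,0,0]'

```text
clock: 31.25
eef_pos: [437.6, 331.2, 50.0]
eef_rot: [-3.142, -0.0, 3.128]
wrist_force: [0.5, 0.3, -3.8]
finger_gap: 13.5
finger_force: 60.0
```

Emit:
move_arm --dp '[[0,0,0],[0,0,0],[0,0,0],[0,0,0],[0,0,5],[0,0,20],[0,0,40],[0,0,40],[0,0,30],[0,0,0]]' --rotation '[[0,0,0],[0,0,0],[0,0,0],[0,0,0],[0,0,0],[0,0,0],[0,0,0],[0,0,0],[0,0,0],[0,0,0]]' --hand '[0.45,0.45,0.45,0.45,0.45,0.45,0.45,0.45,0.45,0.45]'

```text
clock: 32.5
eef_pos: [438.3, 331.7, 187.5]
eef_rot: [3.139, 0.004, 3.128]
wrist_force: [-0.6, -0.1, -0.1]
finger_gap: 42.2
finger_force: 0.0
```

Emit:
move_arm --dp '[[-30,40,0],[-30,40,0],[-30,40,0],[-30,40,0],[0,0,0],[0,0,0]]' --rotation '[[0,0,0],[0,0,0],[0,0,0],[0,0,0],[0,0,0],[0,0,0]]' --hand '[0.45,0.45,0.45,0.45,0.45,0.45]'

```text
clock: 33.25
eef_pos: [317.7, 490.7, 184.2]
eef_rot: [-3.14, -0.001, 3.128]
wrist_force: [-0.5, -0.2, 0.2]
finger_gap: 42.4
finger_force: 0.0
```

Run:
```python
from cell import camera
from h import *
t=camera("top");np.savez("t3.npz",**t)
a=crop(t,92,145,230,110,3.45,"pics/end.png")
```

```text
(no output)
```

View pics/end.png

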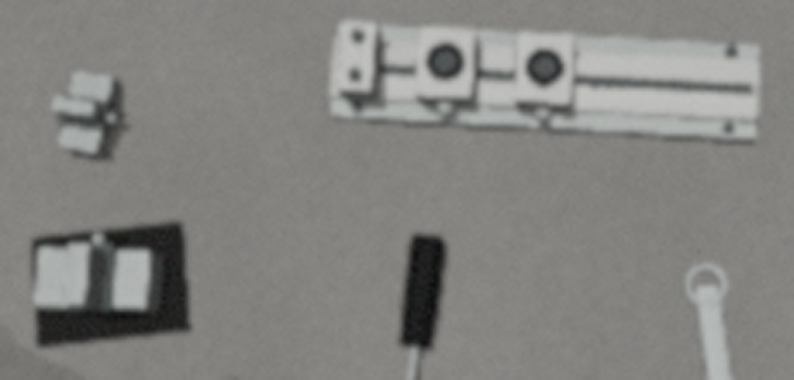

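The gauge stands on the pad as before (tab at ~(85,272)). The nest parts at (445,61) and (545,67) are about 70 mm apart, and the other things haven't moved.

```bash
python3 -c "
from cell import manip
print(manip.sign_off())"
```

```text
the job is handed in; nothing more can be done
None
```

I drew both nests up by feel to the 30 mm gauge spacing, stood the gauge back on the middle of its pad and handed the job in at about 33 s; the hand-in gave no verdict.

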